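Roll a dowel home in the cross-drilling jig with a push batten

ROBOT

A 6-joint arm with a two-finger parallel gripper is mounted at the origin on a cart in front of the work surface, level with it; the furniture and walls round the work are solid. World frame = base frame: x ahead of the robot, y to its left, z up, the work surface at z = 0. Lengths are in m, angles in rad, forces in N, time in s.
With the tool pointing down it reaches from about 0.275 to 0.75 m from the base axis. Payload 10.2 kg.
Tool frame: the origin (TCP) lies between the finger pads; the fingertips stand 19 mm ahead of it and the grasp point (between the pads) is the TCP (tip_reach is the z of the fingertips in the tool frame, in m); z points along the fingers, y is the line along which they close (so a half turn about z gives the same grasp; the last joint's range is limited). The gripper opens to 88 mm and grips with 3 to 60 N. Pads are 18 mm wide; open, the fingers measure 123 mm over their backs; the gripper's body (75 mm by 187 mm) begins 45 mm behind the grasp point.
Start: joints at [0.975, 0.313, 1.498, -0, 1.331, -0.223], TCP at [0.191, 0.489, 0.258] pointing down, gripper open.
Joint ranges: [-2.94, 2.94], [-0.97, 2.17], [0.19, 2.56], [-1.23, 4.37], [0.02, 3.11], [-2.88, 2.88]. Speed limits (rad/s): [2.39, 2.39, 3.01, 3.14, 3.14, 3.14].

INTERFACE

Orientations are given as a unit quaternion [w, x, y, z].
In Python, from workcell import * gives the robot as it stands.
- The arm moves only by the tool arm_command, never from a script. Its argument "rows" is text: rows parted by semicolons, each of 5 numbers parted by spaces: the opening, from 0 (shut) to 1 (fully open), then the shift along the tool's x, y, z in units of 25 mm (1.0 is 25 mm), then the turn about the tool's z in degrees. In form: gripper x y z roll; .... A call has 1 to 8 rows; each row shifts and turns the commanded pose from where the row before left it, along the tool's axes as they then stand; what a row does not reach is not made up. A row lasts 1/10 s, in which the tool goes at most 50 mm and 8.59 degrees, less where a joint would pass 70% of its speed; a pose out of reach is approached as far as the arm can. A call is refused whole if a number of a shift passes 1 or a number of a turn 8.59, either way. A call with a gripper value outside its range is refused whole. The fingers move at their own pace and stop on an object; "grip_force" is the grip in N (left out, the last holds). Time passes only in rows, so rows that do not move let the fingers close. It gives the time, the measured TCP pose, the force, the opening and the grip force at its end, in the units of the state.
- observe(): the state, without advancing time (a new reading comes with each control period).
- capture(name): name is "scene" or "top" or "wrist"; returns the picture (400x640x3 uint8, red, green, blue); there is no depth.
- get_calibration(name): a dict with "fx", "fy", "cx", "cy" (pixels), "eye" and "attitude" of the camera in the world. Camera axes: x right, y down, z forward; pixel columns grow to the right and rows downward; lengths in m; the calibration is good to about 2 mm. A picture is of the moment at which its call begins: read the wrist's pose just before it. get_calibration takes no time and is no camera call; for the wrist camera it gives the pose at the moment of the call.
- close_job(): hands the job in; it is judged then, once.
Trained networks look in the newest picture that a camera, given by its name, has taken for a name from the list of things; names that differ only in an ending like _2 or _b are one class to them, and where a whole thing is asked for, a point or a joint stands for the part that bears it (a point fixed in the world has none). Each returns a list of dicts, best first, with "p" (0 to 1); they miss things now and then, are a little off and sometimes report something else, mostly with a low value. They report only what shows in the picture. A call takes as long as a camera call.
- spot_in(camera, name): "pixel" ([column, row] in pixels, amid what is visible of it).
- silhouettes(camera, name): "pixels" (400x640 bool, what is visible of it) and "pixel" ([column, row] in pixels, amid what is visible of it).
- mark_of(camera, name): "pixel" ([column, row] in pixels: a listed point, or the origin of a listed thing).
The state is a dict: "t": time; "joint_positions": joint angles; "joint_velocities": joint speeds; "joint_torque": joint torques, N m; "position": TCP position; "tcp_rot": TCP orientation; "force": force on the tool from outside, world axes, zero at the start; "moment": the same for the moment, N m; "width": finger opening in m; "grip_force": force on a finger pad.
Only numpy, scipy, OpenCV 4.12 (cv2) and the standard library are available. Lean on these libraries where they do the work, as an engineer would, in place of code of your own. Each camera call takes 0.05 s, during which the arm holds its last target. There are 200 camera calls.

TASK

Pick up the loose timber batten and use its end to roll the dowel along the track of the drilling jig, under the bridge and its sprung presser, until it sits square and fully home against the stop. Push gently by feel: the stop sits under the bridge where its last user set it, only finger-tight, and its setting must not be shifted. Keep the gripper's fingers off the dowel, then back the batten out and lay it down flat on the bench, leaving the other things alone.

Things in the scene. Friction and masses are not known exactly. Their poses are not given: they have to be found in the camera images.
- jig: Plywood drilling jig, fixed. Origin on the bench top, mid-width of the track. x = feed direction along the track, y across, z up. Board x -175 to +185 mm, y +-75; its top, the deck, at z 18. Fences along both sides, x -162 to 162, 104 mm apart inside, tops at z 34. Open at the -x end. Aluminium bridge on cheeks over x 49 to 135, underside z 74, top 82 (bushes, pins to 95).
- track_mouth (a point): Point on the deck (18 mm above the bench) at the open -x end of the board, mid-width of the track, where the batten comes in. Axes as the jig's.
- presser_start (a point): Point on the deck, mid-width, at jig x 70 mm. Sprung presser above: two white skis at y +-(26 to 42) mm, underside 27 mm over the deck (3 mm under the dowel's top), flat from here to x +60, lead-in rising 25 degrees back to x -24; a bar joins them 33 mm over the deck at x +56. Moving the dowel's centre from x -12 to 0 here lifts the skis (push 3 to 6 N); beyond, the drag is 2 to 5 N.
- middle_bush (a point): Point on the deck at jig x 95 mm, mid-width, under the middle one of three drill bushes. The stop is a steel plate 60 mm wide, 24 mm high, square across the track. Its setting is not measured: its face stands 1 to 29 mm past this point, so the dowel's centre comes home anywhere from 14 mm before to 14 mm past it; find it by feel. The stop slips if pushed with more than about 12 N.
- dowel: Wooden dowel, 30 mm diameter, 100 mm long, 35 to 70 g, lying across the track between the fences (2 mm play at each end) on the open part of the deck. Origin at its centre, y = its length axis; x and z turn with it as it rolls. Its centre is 15 mm above the deck (z 33 mm over the bench).
- batten: Light sawn timber offcut, 35 mm wide (x), 200 mm long (y), 18 mm high (z), about 70 g, lying flat and loose on the bench to the robot's right. Origin in the centre of its underside. Its flat ends are the pushing faces.
- tin_screws: Bystander: open purple tin of screws, 73 mm across, 48 mm high. Origin in the centre of its underside.
- tape_measure: Bystander: yellow tape measure, 34 x 97 mm, 68 mm high. Origin in the centre of its underside.
- screwdriver: Bystander: green-handled screwdriver lying on the bench, 236 mm long along its y, handle 34 mm thick towards +y. Origin at its middle, on the bench.

How it is judged:
By the outcome, as a careful person would: the job done as asked, in the order asked, and still so for the second after the job is handed in, with the robot touching nothing.
It also fails if it takes over 54 s, if anything falls off the work surface, if the arm or the gripper's body presses on something with over 40 N, if the wrist force passes 120 N, or if a joint passes its speed limit or range.

## Working session

There is one attempt and no reset: what is moved stays moved. The work goes in short steps, Python scripts to look and compute and a tool call to move; the robot and the scene stay as the last step left them, time stands still between calls to the robot, and variables do not carry over. Pictures are saved under pics/ and viewed, at most 10 in all, crops included, and the job is handed in when it is done.

Besides the shell and the picture viewer there is one more tool, called after "Request:" by a JSON object that holds its "api" and its "payload". arm_command: Moves the arm, as the interface text tells. Its arguments: {"type":"object","properties":{"rows":{"type":"string"},"grip_force":{"type":"number"}},"required":["rows"]}

```bash
mkdir -p pics; cat > h.py <<'E'
from workcell import *
import numpy as np, cv2
from scipy.spatial.transform import Rotation as R
def rot(a):
    a=np.array(a,float)
    return a if a.shape==(3,3) else R.from_quat(np.r_[a[1:],a[0]]).as_matrix()
def to_plane(cam,px,z):
    c=get_calibration(cam); d=rot(c["attitude"])@np.array([(px[0]-c["cx"])/c["fx"],(px[1]-c["cy"])/c["fy"],1])
    e=np.array(c["eye"]); return e+d*(z-e[2])/d[2]
def save(n,im): cv2.imwrite("pics/"+n,im[:,:,::-1])
E
python3 - <<'E'
from h import *
s=observe(); print(s["position"],s["tcp_rot"],s["t"],s["force"])
for c in("top","scene"):
    im=capture(c); save(c+"0.png",im); k=get_calibration(c);print(c,k["eye"],k["attitude"],k["fx"])
    for n,z in [("jig",0),("track_mouth",.018),("presser_start",.018),("middle_bush",.018),("dowel",.033),("batten",0),("tin_screws",0),("tape_measure",0),("screwdriver",0)]:
        for r in mark_of(c,n)[:2]: print(n,r["p"],np.round(r["pixel"]),np.round(to_plane(c,r["pixel"],z),4))
E
```

```text
[0.19110896 0.48875814 0.25715993] [-2.34675187e-04  1.85319891e-01  9.82678039e-01 -5.95473676e-04] 0.0 [-0.22339145 -1.07108235  0.33815759]
top [ 0.3907675  -0.06763349  1.19657155] [-0.04375739  0.71023787 -0.701463    0.03996391] 401.19719438765264
jig 0.74 [254. 175.] [0.5986 0.1337 0.    ]
track_mouth 0.59 [310. 179.] [ 0.5845 -0.0376  0.018 ]
presser_start 0.6 [233. 171.] [0.6047 0.1931 0.018 ]
middle_bush 0.7 [222. 171.] [0.6049 0.2269 0.018 ]
dowel 0.73 [266. 172.] [0.5995 0.0939 0.033 ]
batten 0.58 [395. 229.] [ 0.4406 -0.2909  0.    ]
batten 0.48 [256. 175.] [0.5962 0.1285 0.    ]
tin_screws 0.6 [297. 239.] [ 0.4061 -0.001   0.    ]
tin_screws 0.23 [219. 244.] [0.3887 0.2319 0.    ]
tape_measure 0.82 [220. 246.] [0.3817 0.2295 0.    ]
tape_measure 0.22 [264. 174.] [0.6014 0.1044 0.    ]
screwdriver 0.66 [431. 156.] [ 0.6631 -0.4026  0.    ]
scene [ 0.20087918 -0.68684482  0.89106202] [-0.3283759   0.91088015 -0.23472856  0.08584361] 366.27082342816243
jig 0.72 [304. 159.] [ 0.5953  0.1266 -0.    ]
jig 0.27 [237. 159.] [0.3948 0.2402 0.    ]
track_mouth 0.61 [326. 197.] [ 0.5699 -0.0686  0.018 ]
middle_bush 0.89 [292. 138.] [0.6003 0.2269 0.018 ]
dowel 0.56 [312. 156.] [0.6125 0.0995 0.033 ]
tin_screws 0.84 [266. 207.] [ 0.3966 -0.0032  0.    ]
tape_measure 0.75 [236. 159.] [0.3912 0.2383 0.    ]
screwdriver 0.7 [420. 270.] [ 0.674  -0.4014  0.    ]
```

```bash
python3 - <<'E'
import cv2
a=cv2.imread("pics/top0.png")[100:300,180:480]; cv2.imwrite("pics/a.png",cv2.resize(a,(800,533),interpolation=cv2.INTER_CUBIC))
b=cv2.imread("pics/scene0.png")[100:300,200:500]; cv2.imwrite("pics/b.png",cv2.resize(b,(800,533),interpolation=cv2.INTER_CUBIC))
E
```

```text
(no output)
```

View pics/a.png

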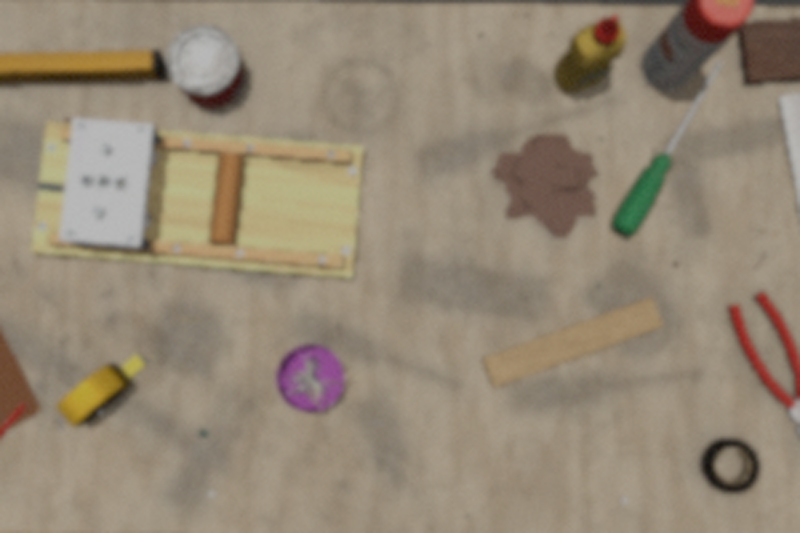

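View pics/b.png

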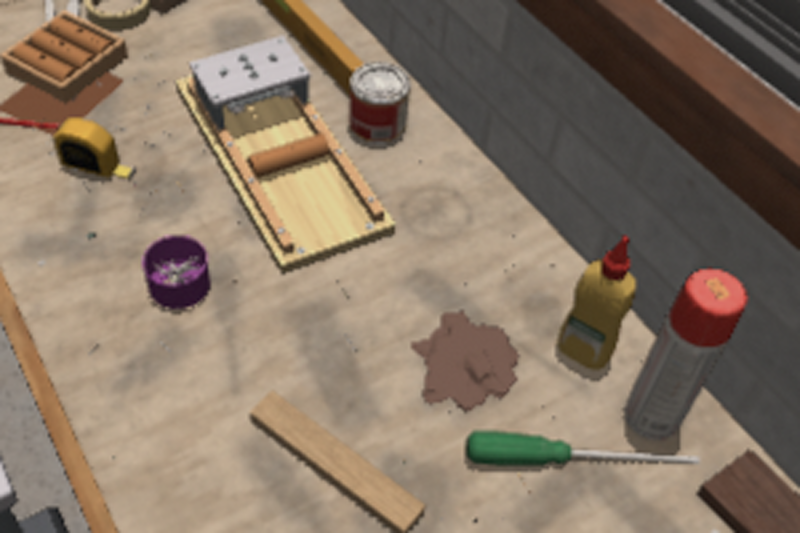

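The pictures show the jig at crop (200,195) with its mouth facing right, the dowel across it at (228,197), and the batten at (490,372)–(660,312). The track between the batten and the mouth is clear.

```bash
cat >> h.py <<'E'
def rect(cam,name,z):
    best=silhouettes(cam,name)[0]; m=best["pixels"].astype(np.uint8)
    ys,xs=np.nonzero(m)
    P=np.array([to_plane(cam,p,z)[:2] for p in zip(xs,ys)])
    (c,wh,a)=cv2.minAreaRect((P*1000).astype(np.float32)); mu=P.mean(0)
    w,v=np.linalg.eigh(np.cov((P-mu).T)); d=v[:,1]; 
    return best["p"],mu,np.degrees(np.arctan2(d[1],d[0])),np.array(wh),np.array(c)/1000
E
python3 - <<'E'
from h import *
for c in("top","scene"):
    capture(c)
    for n,z in (("batten",.018),("dowel",.040)):
        try: print(c,n,rect(c,n,z))
        except Exception as e: print(e)
im=capture("top")
f=lambda u,v:to_plane("top",(180+u*.375,100+v*.375),.018)
C=np.array([f(364,145),f(352,277),f(46,120),f(32,252)]);print(C)
m=(C[0]+C[1])/2;e=(C[2]+C[3])/2;d=e-m;print("mouth",m,"end",e,np.linalg.norm(d[:2]),np.degrees(np.arctan2(d[1],d[0])))
s=observe();print(rot(s["tcp_rot"]).round(3))
E
```

```text
top batten (0.71, array([ 0.44246052, -0.28403587]), np.float64(110.60911364188563), array([ 36.62878418, 200.89830017]), array([ 0.44267151, -0.28404974]))
top dowel (0.71, array([0.59450184, 0.0978855 ]), np.float64(175.17958724969006), array([ 31.98174858, 102.18598938]), array([0.59392426, 0.09706595]))
scene batten (0.95, array([ 0.44165874, -0.29516841]), np.float64(110.21855407920866), array([ 41.53522491, 203.24679565]), array([ 0.44023004, -0.2905423 ]))
scene dowel (0.82, array([0.59402699, 0.09096228]), np.float64(178.0400742126468), array([ 48.5110321 , 106.73970032]), array([0.59420258, 0.09003468]))
[[ 0.65906572 -0.05447221  0.018     ]
 [ 0.50986695 -0.04314362  0.018     ]
 [ 0.68365224  0.30470407  0.018     ]
 [ 0.53344302  0.31303793  0.018     ]]
mouth [ 0.58446634 -0.04880791  0.018     ] end [0.60854763 0.308871   0.018     ] 0.35848865109380423 86.14828502186249
[[-0.931  0.364  0.   ]
 [ 0.364  0.931  0.   ]
 [ 0.     0.    -1.   ]]
```

Request:
{"api": "arm_command", "payload": {"rows": "1 0 0 0 8.04; 1 0 0 0 8.04; 1 0 0 0 8.04; 1 0 0 0 8.04; 1 0 0 0 8.04; 1 0 0 0 8.04; 1 -1 -0.04 0 0; 1 -1 -0.04 0 0"}}

```text
t: 2.15
position: [0.2068, 0.4409, 0.2575]
tcp_rot: [0.0, 0.57, 0.821, -0.0]
force: [0.6, -0.6, 0.4]
width: 0.0882
grip_force: 0.0
```

Request:
{"api": "arm_command", "payload": {"rows": "1 -1 -0.04 0 0; 1 -1 -0.04 0 0; 1 -1 -0.04 0 0; 1 -1 -0.04 0 0; 1 -1 -0.04 0 0; 1 -1 -0.04 0 0; 1 -1 -0.04 0 0; 1 -1 -0.04 0 0"}}

```text
t: 2.95
position: [0.2692, 0.2502, 0.2578]
tcp_rot: [0.0, 0.571, 0.821, 0.0]
force: [0.6, 1.1, -0.4]
width: 0.0881
grip_force: 0.0
```

Request:
{"api": "arm_command", "payload": {"rows": "1 -1 -0.04 0 0; 1 -1 -0.04 0 0; 1 -1 -0.04 0 0; 1 -1 -0.04 0 0; 1 -1 -0.04 0 0; 1 -1 -0.04 0 0; 1 -1 -0.04 0 0; 1 -1 -0.04 0 0"}}

```text
t: 3.75
position: [0.3314, 0.0599, 0.2579]
tcp_rot: [0.0, 0.571, 0.821, 0.0]
force: [0.1, -0.3, 0.5]
width: 0.0881
grip_force: 0.0
```

Request:
{"api": "arm_command", "payload": {"rows": "1 -1 -0.04 0 0; 1 -1 -0.04 0 0; 1 -1 -0.04 0 0; 1 -1 -0.04 0 0; 1 -1 -0.04 0 0; 1 -1 -0.04 0 0; 1 -1 -0.04 0 0; 1 -1 -0.04 0 0"}}

```text
t: 4.55
position: [0.3936, -0.1304, 0.2578]
tcp_rot: [0.0, 0.571, 0.821, 0.0]
force: [-0.1, 0.9, -0.0]
width: 0.0883
grip_force: 0.0
```

Request:
{"api": "arm_command", "payload": {"rows": "1 -1 -0.04 0 0; 1 -1 -0.04 0 0; 1 -1 -0.04 0 0; 1 -1 -0.04 0 0; 1 -1 -0.04 0 0; 1 -1 -0.04 0 0; 1 0 0 0 0"}}

```text
t: 5.25
position: [0.4403, -0.274, 0.2572]
tcp_rot: [-0.0, 0.571, 0.821, -0.0]
force: [0.2, -0.3, -0.1]
width: 0.0882
grip_force: 0.0
```

```bash
python3 - <<'E'
from h import *
s=observe(); Rm=rot(s["tcp_rot"]);print(s["t"],s["position"],Rm[:,0].round(4),s["joint_positions"])
im=capture("wrist");save("w1.png",im)
print(rect("wrist","batten",.018)); capture("top");print(rect("top","batten",.018))
E
```

```text
5.25 [ 0.44033173 -0.27401418  0.25721918] [-0.3469  0.9379 -0.    ] [-7.82698040e-01  2.99291684e-01  1.51742004e+00 -2.70468008e-04
  1.32496432e+00 -1.13687399e+00]Traceback (most recent call last):
  File "<stdin>", line 4, in <module>
  File "h.py", line 14, in rect
    P=np.array([to_plane(cam,p,z)[:2] for p in zip(xs,ys)])
                ~~~~~~~~^^^^^^^^^
  File "h.py", line 8, in to_plane
    c=get_calibration(cam); d=rot(c["attitude"])@np.array([(px[0]-c["cx"])/c["fx"],(px[1]-c["cy"])/c["fy"],1])
ValueError: time passes only in moves, steps and waits
```

View pics/w1.png

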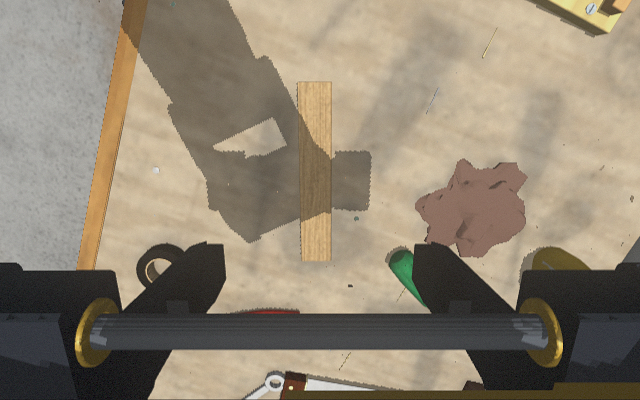

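The wrist view shows the whole batten, with corners at about (298,82), (331,82), (332,261) and (300,261). The fingers sit either side of its axis.

```bash
python3 - <<'E'
import re
s=open("h.py").read()
s=s.replace("def to_plane(cam,px,z):\n    c=get_calibration(cam);","def to_plane(cam,px,z,c=None):\n    c=c or get_calibration(cam);").replace("to_plane(cam,p,z)[:2]","to_plane(cam,p,z,c0)[:2]").replace("    best=","    c0=get_calibration(cam); best=")
open("h.py","w").write(s)
E
python3 - <<'E'
from h import *
c=get_calibration("wrist")
q=[to_plane("wrist",p,.018,c)[:2] for p in((298,82),(331,82),(332.,261),(300.,261))];print(np.round(q,4))
a=(q[0]+q[1])/2;b=(q[2]+q[3])/2;d=a-b;ctr=(a+b)/2;print(ctr,np.linalg.norm(d),np.degrees(np.arctan2(d[1],d[0])))
u=d/np.linalg.norm(d); s=observe();g=ctr-.07*u; Rm=rot(s["tcp_rot"]); D=np.r_[g,.021]-s["position"]
print("grasp",g,"tool units",Rm.T@D/.025)
E
```

```text
[[ 0.3904 -0.1994]
 [ 0.4214 -0.1878]
 [ 0.4936 -0.3729]
 [ 0.4586 -0.386 ]]
[ 0.44100901 -0.28652245] 0.19865674304147368 110.6892920780312
grasp [ 0.46574001 -0.35200815] tool units [-3.37404863 -0.14688172  9.45670829]
```

Request:
{"api": "arm_command", "payload": {"rows": "0.7 -0.9 -0.04 0.9 -0.4; 0.7 -0.9 -0.04 0.9 0; 0.7 -0.9 -0.04 0.9 0; 0.7 -0.67 -0.03 0.9 0; 0.7 0 0 1 0; 0.7 0 0 1 0; 0.7 0 0 1 0; 0.7 0 0 1 0"}}

```text
t: 6.15
position: [0.4664, -0.3511, 0.0673]
tcp_rot: [0.0, 0.568, 0.823, 0.0]
force: [0.0, 0.2, -0.1]
width: 0.0614
grip_force: 0.0
```

Request:
{"api": "arm_command", "payload": {"rows": "0.7 0 0 0.9 0; 0.7 0 0 0.6 0; 0.7 0 0 0.35 0; 0.7 0 0 0 0"}}

```text
t: 6.55
position: [0.4662, -0.3517, 0.0211]
tcp_rot: [-0.001, 0.568, 0.823, 0.0]
force: [-0.6, 0.1, 0.2]
width: 0.062
grip_force: 0.0
```

Close the gripper, then lift.

Request:
{"api": "arm_command", "payload": {"rows": "0 0 0 0 0; 0 0 0 0 0; 0 0 0 0 0; 0 0 0 0 0; 0 0 0 0 0; 0 0 0 0 0", "grip_force": 30}}

```text
t: 7.15
position: [0.4665, -0.3524, 0.0221]
tcp_rot: [0.0, 0.568, 0.823, -0.0]
force: [-0.9, 0.7, 5.4]
width: 0.0346
grip_force: 30.0
```

Request:
{"api": "arm_command", "payload": {"rows": "0 0 0 -0.5 0; 0 0 0 -0.5 0; 0 0 0 -0.8 0; 0 0 0 -0.8 0; 0 0 0 0 0"}}

```text
t: 7.65
position: [0.4673, -0.3532, 0.0897]
tcp_rot: [0.003, 0.568, 0.823, -0.001]
force: [0.1, 0.8, -0.7]
width: 0.0349
grip_force: 30.0
```

```bash
python3 - <<'E'
from h import *
s=observe(); Rm=rot(s["tcp_rot"]);print(s["t"],s["position"],np.degrees(np.arctan2(Rm[1,0],Rm[0,0])))
th=np.radians(86.0); d=np.array([np.cos(th),np.sin(th)]); m=np.array([.5845,-.0488]); n=np.array([-d[1],d[0]])
T=np.array([[d[0],-n[0],0],[d[1],-n[1],0],[0,0,-1]])
# target TCP so batten tip (170 ahead) at jig x -75 
g=m+d*(-75+175-170)/1000
print("goal",g, "units after turn", T.T@(np.r_[g,s["position"][2]]-s["position"])/.025)
E
```

```text
7.65 [ 0.46730489 -0.35318851  0.08969308] 110.80215396197922
goal [ 0.57961705 -0.11862948] units after turn [9.67288613 3.82706225 0.        ]
```

Request:
{"api": "arm_command", "payload": {"rows": "0 0 0 0 8.27; 0 0 0 0 8.27; 0 0 0 0 8.26; 0 0.8 0.76 0 0; 0 0.8 0.76 0 0; 0 0.8 0.76 0 0; 0 0.8 0.76 0 0; 0 0.8 0.76 0 0"}}

```text
t: 8.45
position: [0.5686, -0.258, 0.0858]
tcp_rot: [-0.0, 0.731, 0.682, -0.0]
force: [0.4, -0.4, -0.9]
width: 0.0344
grip_force: 30.0
```

Request:
{"api": "arm_command", "payload": {"rows": "0 0.8 0 0 0; 0 0.8 0 0 0; 0 0.8 0 0 0; 0 0.8 0 0 0; 0 0.5 0 0 0; 0 0 0 0 0; 0 0 0 0 0"}}

```text
t: 9.15
position: [0.5744, -0.1671, 0.0866]
tcp_rot: [0.0, 0.731, 0.682, -0.0]
force: [-0.0, -0.9, -0.1]
width: 0.0345
grip_force: 30.0
```

```bash
python3 - <<'E'
from h import *
s=observe(); Rm=rot(s["tcp_rot"]);print(s["t"],s["position"],np.degrees(np.arctan2(Rm[1,0],Rm[0,0])),Rm[:,2])
im=capture("wrist");save("w2.png",im)
im=capture("scene");save("s2.png",cv2.resize(im[100:260,230:430],(800,640))[:600])
E
```

```text
9.15 [ 0.57444705 -0.16706585  0.08660568] 86.00244223520245 [ 1.56813337e-04 -3.31433747e-04 -9.99999933e-01]
```

View pics/w2.png

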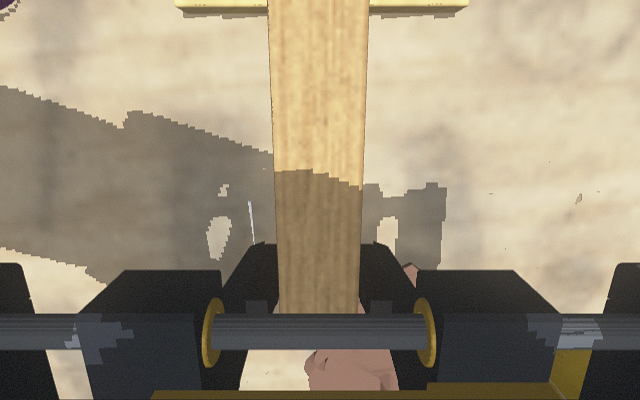

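View pics/s2.png

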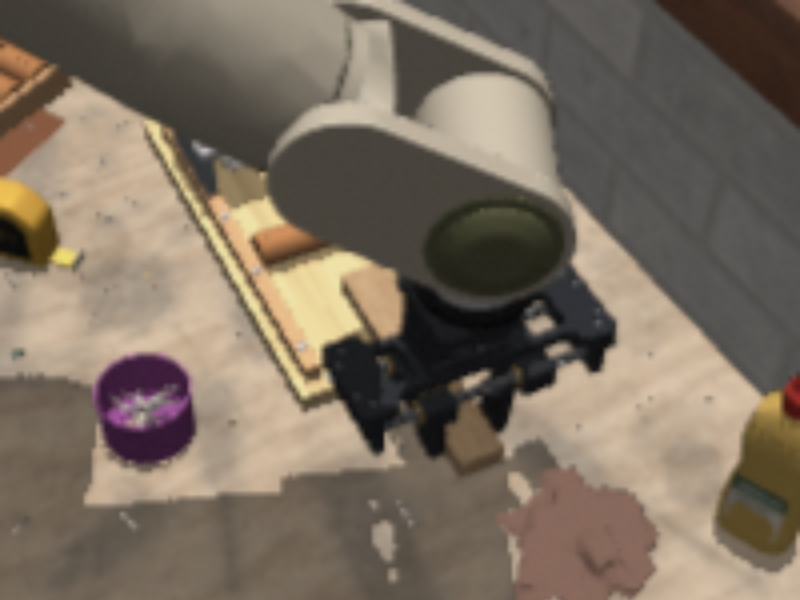

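The wrist view shows the batten centred on the board, whose corners are near (176,9) and (469,11). The scene view shows it over the open track, short of the dowel and held straight.

```bash
python3 - <<'E'
from h import *
im=capture("wrist"); c=get_calibration("wrist"); s=observe(); Rm=rot(s["tcp_rot"])
hsv=im[:40].astype(int); 
y=((hsv[:,:,0]-hsv[:,:,2])>60).astype(int)
for r in (1,3,5,7,9,11,13): 
    xs=np.nonzero(y[r])[0]; print(r,xs.min() if len(xs) else 0,xs.max() if len(xs) else 0,len(xs))
for u in (200,240,400,440): print(u, np.nonzero(y[:,u])[0].max(initial=-1))
for p in ((176,8),(469,8)):
    for z in (.018,): print((Rm.T@(to_plane("wrist",p,z,c)-s["position"])*1000).round(1))
E
```

```text
1 173 469 295
3 174 468 295
5 175 368 193
7 268 368 101
9 268 368 101
11 268 368 101
13 268 368 101
200 5
240 5
400 4
440 4
[115.7 -72.   68.4]
[115.7  75.4  68.4]
```

Request:
{"api": "arm_command", "payload": {"rows": "0 0.2 0.05 0.5 0; 0 0.4 0 0.5 0; 0 0.5 0 0.42 0; 0 0.5 0 0.2 0; 0 0.5 0 0 0; 0 0.4 0 0 0; 0 0.2 0 0 0; 0 0 0 0 0"}}

```text
t: 10.1
position: [0.5808, -0.0989, 0.0464]
tcp_rot: [0.0, 0.731, 0.682, 0.0]
force: [0.0, -0.1, -0.2]
width: 0.0349
grip_force: 30.0
```

```bash
python3 - <<'E'
from h import *
s=observe(); print(s["t"],s["position"],s["force"])
im=capture("wrist");save("w3.png",im); im=capture("scene");save("s3.png",cv2.resize(im[100:220,230:390],(800,600)))
capture("top");
try: print(rect("top","dowel",.04),rect("top","batten",.042))
except Exception as e: print(e)
E
```

```text
10.1 [ 0.58080652 -0.09887709  0.04643037] [ 0.03932873 -0.09901775 -0.20074796]
(0.63, array([0.5937838 , 0.09836673]), np.float64(175.3276924773981), array([ 32.74484634, 102.58441925]), array([0.59412695, 0.09949105])) (0.54, array([0.591679  , 0.04095372]), np.float64(90.57816245813007), array([29.58256531, 58.48770142]), array([0.59113513, 0.0393693 ]))
```

View pics/w3.png

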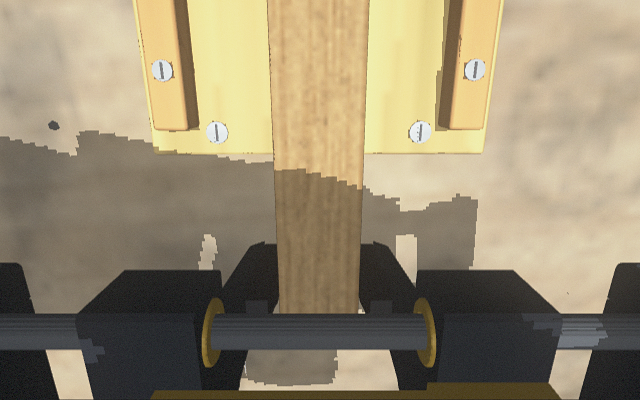

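The batten is centred between the fences, at columns 270–368 with the board corners at 155 and 484. It is square to the mouth edge at row 153.

Request:
{"api": "arm_command", "payload": {"rows": "0 0.2 0 0 0; 0 0.2 0 0 0; 0 0.2 0 0 0; 0 0.2 0 0 0; 0 0.2 0 0 0; 0 0.2 0 0 0; 0 0.2 0 0 0; 0 0.2 0 0 0"}}

```text
t: 11.15
position: [0.5833, -0.0592, 0.046]
tcp_rot: [-0.0, 0.731, 0.682, 0.0]
force: [0.5, 0.5, -1.1]
width: 0.0346
grip_force: 30.0
```

Request:
{"api": "arm_command", "payload": {"rows": "0 0.2 0 0 0; 0 0.2 0 0 0; 0 0.2 0 0 0; 0 0.2 0 0 0; 0 0.2 0 0 0; 0 0.2 0 0 0; 0 0.2 0 0 0; 0 0.2 0 0 0"}}

```text
t: 11.95
position: [0.5861, -0.0193, 0.0459]
tcp_rot: [-0.0, 0.731, 0.682, -0.0]
force: [-0.5, -0.8, -1.5]
width: 0.0348
grip_force: 30.0
```

```bash
python3 - <<'E'
from h import *
im=capture("wrist"); c=get_calibration("wrist"); s=observe(); Rm=rot(s["tcp_rot"])
print(s["t"],s["position"],s["force"])
capture("top")
for n in ("dowel",):
  try: print(rect("top",n,.04))
  except Exception as e: print(e)
im=capture("scene");save("s4.png",cv2.resize(im[100:220,230:390],(800,600)))
E
```

```text
12.0 [ 0.58610802 -0.01864871  0.04597054] [ 0.18723015  0.8904081  -1.07567793]
(0.69, array([0.59761684, 0.1671499 ]), np.float64(176.6471068528374), array([ 31.67606544, 101.96000671]), array([0.59911871, 0.16752689]))
```

View pics/s4.png

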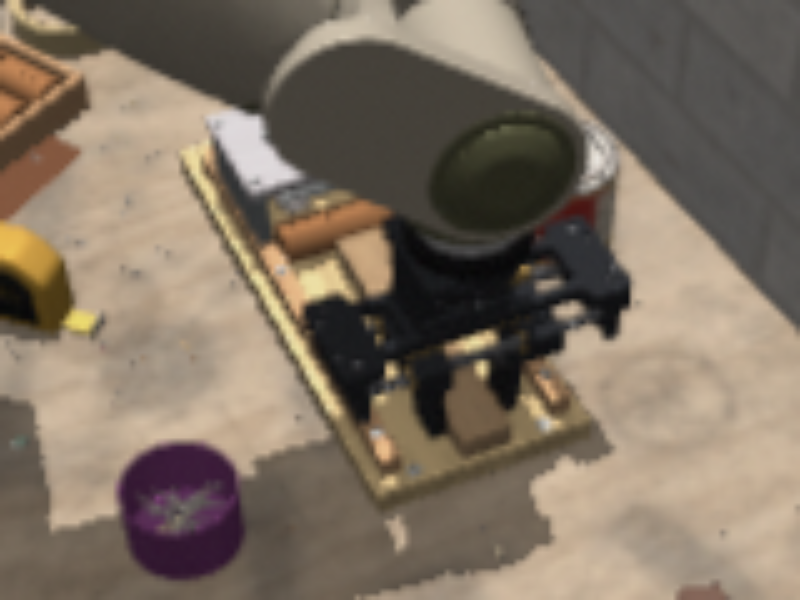

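The batten end is square on the dowel and the dowel is just short of the bridge. Next comes the sprung part, in slower steps.

Request:
{"api": "arm_command", "payload": {"rows": "0 0.12 0 0 0; 0 0.12 0 0 0; 0 0.12 0 0 0; 0 0.1 0 0 0; 0 0.1 0 0 0; 0 0.1 0 0 0"}}

```text
t: 12.75
position: [0.5873, -0.003, 0.046]
tcp_rot: [-0.0, 0.731, 0.682, -0.0]
force: [0.6, 0.3, -0.3]
width: 0.0348
grip_force: 30.0
```

Request:
{"api": "arm_command", "payload": {"rows": "0 0.06 0 0 0; 0 0.06 0 0 0; 0 0.06 0 0 0"}}

```text
t: 13.05
position: [0.5876, 0.0013, 0.046]
tcp_rot: [0.0, 0.731, 0.682, 0.0]
force: [-0.4, -0.9, -0.1]
width: 0.0344
grip_force: 30.0
```

Request:
{"api": "arm_command", "payload": {"rows": "0 0.06 0 0 0; 0 0.06 0 0 0; 0 0.06 0 0 0"}}

```text
t: 13.35
position: [0.5879, 0.0054, 0.046]
tcp_rot: [0.0, 0.731, 0.682, -0.0]
force: [-0.3, -4.1, -1.3]
width: 0.0351
grip_force: 30.0
```

Request:
{"api": "arm_command", "payload": {"rows": "0 0.06 0 0 0; 0 0.06 0 0 0; 0 0.06 0 0 0"}}

```text
t: 13.65
position: [0.5882, 0.0103, 0.046]
tcp_rot: [0.0, 0.731, 0.682, 0.0]
force: [-0.9, -3.1, -0.3]
width: 0.0346
grip_force: 30.0
```

Request:
{"api": "arm_command", "payload": {"rows": "0 0.06 0 0 0; 0 0.06 0 0 0; 0 0 0 0 0"}}

```text
t: 13.95
position: [0.5884, 0.0136, 0.046]
tcp_rot: [-0.0, 0.731, 0.682, 0.0]
force: [0.2, -1.1, -1.8]
width: 0.0348
grip_force: 30.0
```

Request:
{"api": "arm_command", "payload": {"rows": "0 0.06 0 0 0; 0 0.06 0 0 0; 0 0 0 0 0"}}

```text
t: 14.25
position: [0.5886, 0.0164, 0.046]
tcp_rot: [-0.0, 0.731, 0.682, 0.0]
force: [0.0, -2.0, -0.5]
width: 0.0346
grip_force: 30.0
```

```bash
cat > f.py <<'E'
from h import *
F=[]
for i in range(4):
    capture("wrist"); F.append(observe()["force"])
s=observe(); print(s["t"],np.round(s["position"][:2]*1000,2),"Fy",np.round(np.array(F)[:,1],1))
E
python3 f.py
```

```text
14.45 [588.61  16.38] Fy [-2.1 -1.6 -1.8 -0.8]
```

Request:
{"api": "arm_command", "payload": {"rows": "0 0.04 0 0 0; 0 0.04 0 0 0; 0 0 0 0 0"}}

```text
t: 14.75
position: [0.5888, 0.0182, 0.046]
tcp_rot: [0.0, 0.731, 0.682, -0.0]
force: [0.1, -3.5, -0.1]
width: 0.0346
grip_force: 30.0
```

Request:
{"api": "arm_command", "payload": {"rows": "0 0.03 0 0 0; 0 0.03 0 0 0; 0 0 0 0 0"}}

```text
t: 15.05
position: [0.5889, 0.0198, 0.046]
tcp_rot: [0.0, 0.731, 0.682, 0.0]
force: [-1.1, -3.0, -0.8]
width: 0.0348
grip_force: 30.0
```

```bash
python3 f.py
```

```text
15.25 [588.87  19.74] Fy [-2.6 -3.1 -2.9 -2.1]
```

Request:
{"api": "arm_command", "payload": {"rows": "0 0.02 0 0 0; 0 0.02 0 0 0"}}

```text
t: 15.45
position: [0.5889, 0.0206, 0.046]
tcp_rot: [0.0, 0.731, 0.682, -0.0]
force: [0.3, -4.0, 0.4]
width: 0.035
grip_force: 30.0
```

Request:
{"api": "arm_command", "payload": {"rows": "0 0.02 0 0 0; 0 0.02 0 0 0"}}

```text
t: 15.65
position: [0.589, 0.0217, 0.0459]
tcp_rot: [-0.0, 0.731, 0.682, -0.0]
force: [-1.7, -3.9, -0.6]
width: 0.0348
grip_force: 30.0
```

Request:
{"api": "arm_command", "payload": {"rows": "0 0.02 0 0 0; 0 0.02 0 0 0"}}

```text
t: 15.85
position: [0.589, 0.0227, 0.046]
tcp_rot: [-0.0, 0.731, 0.682, -0.0]
force: [0.3, -3.7, 0.5]
width: 0.0345
grip_force: 30.0
```

Request:
{"api": "arm_command", "payload": {"rows": "0 0.02 0 0 0; 0 0.02 0 0 0"}}

```text
t: 16.05
position: [0.5891, 0.0237, 0.046]
tcp_rot: [0.0, 0.731, 0.682, -0.0]
force: [-0.0, -4.1, -0.7]
width: 0.0346
grip_force: 30.0
```

Request:
{"api": "arm_command", "payload": {"rows": "0 0.02 0 0 0; 0 0.02 0 0 0"}}

```text
t: 16.25
position: [0.5892, 0.0247, 0.046]
tcp_rot: [0.0, 0.731, 0.682, -0.0]
force: [-1.0, -3.3, -0.2]
width: 0.035
grip_force: 30.0
```

Request:
{"api": "arm_command", "payload": {"rows": "0 0.02 0 0 0; 0 0.02 0 0 0"}}

```text
t: 16.45
position: [0.5893, 0.0257, 0.046]
tcp_rot: [0.0, 0.731, 0.682, 0.0]
force: [-0.8, -3.1, -0.7]
width: 0.0344
grip_force: 30.0
```

Request:
{"api": "arm_command", "payload": {"rows": "0 0.02 0 0 0; 0 0.02 0 0 0"}}

```text
t: 16.65
position: [0.5893, 0.0265, 0.046]
tcp_rot: [0.0, 0.731, 0.682, -0.0]
force: [-1.0, -6.5, -0.8]
width: 0.035
grip_force: 30.0
```

Force rose to 6.5 N and the TCP lagged the command by about 0.2 mm. Check before pushing further.

```bash
python3 f.py
```

```text
16.85 [589.35  26.53] Fy [-5.2 -4.8 -4.9 -5.6]
```

Request:
{"api": "arm_command", "payload": {"rows": "0 0.012 0 0 0; 0 0 0 0 0"}}

```text
t: 17.05
position: [0.5894, 0.0266, 0.046]
tcp_rot: [0.0, 0.731, 0.682, -0.0]
force: [-0.5, -7.0, 0.1]
width: 0.0348
grip_force: 30.0
```

```bash
python3 f.py
```

```text
17.25 [589.41  26.54] Fy [-6.8 -6.4 -7.1 -6.1]
```

Request:
{"api": "arm_command", "payload": {"rows": "0 0.012 0 0 0; 0 0 0 0 0"}}

```text
t: 17.45
position: [0.5894, 0.0266, 0.046]
tcp_rot: [0.0, 0.731, 0.682, -0.0]
force: [-0.3, -8.4, -0.2]
width: 0.0348
grip_force: 30.0
```

```bash
python3 f.py
```

```text
17.65 [589.42  26.59] Fy [-8.  -9.2 -8.7 -8.3]
```

The batten tip has stopped dead at 26.6 mm with 8.6 N, and force rises with command while the tip doesn't move. The dowel is therefore home, at jig x of about 84 and inside the allowed range. Back out straight.

Request:
{"api": "arm_command", "payload": {"rows": "0 -0.04 0 0 0; 0 -0.1 0 0 0; 0 -0.3 0 0 0; 0 -0.6 0 0 0; 0 -0.9 0 0 0; 0 -1 0 0 0; 0 -1 0 0 0; 0 -1 0 0 0"}}

```text
t: 18.45
position: [0.5804, -0.0979, 0.046]
tcp_rot: [-0.0, 0.732, 0.682, 0.0]
force: [-1.2, -0.4, -1.5]
width: 0.0348
grip_force: 30.0
```

Request:
{"api": "arm_command", "payload": {"rows": "0 -1 0 -0.4 0; 0 -1 0 -0.6 0; 0 -0.9 0 -0.6 0; 0 -0.8 0 0 0; 0 -0.8 0 0 0; 0 -0.8 0 0 0; 0 -0.8 0 0 0; 0 -0.5 0 0 0"}}

```text
t: 19.25
position: [0.5689, -0.2626, 0.0859]
tcp_rot: [0.0, 0.732, 0.682, -0.0]
force: [0.0, 1.3, -0.5]
width: 0.0348
grip_force: 30.0
```

```bash
python3 - <<'E'
from h import *
s=observe(); Rm=rot(s["tcp_rot"]);print(s["t"],s["position"],s["force"])
im=capture("top");save("t5.png",cv2.resize(im[110:230,180:340],(800,600),interpolation=cv2.INTER_CUBIC))
im=capture("scene");save("s5.png",cv2.resize(im[100:190,250:370],(800,600),interpolation=cv2.INTER_CUBIC))
for n in("dowel",):
    r=silhouettes("scene",n); print([(x["p"],x["pixel"]) for x in r][:2])
E
```

```text
19.25 [ 0.56887468 -0.26259993  0.08586404] [ 0.01235684  1.25961906 -0.52644328]
[]
```

View pics/s5.png

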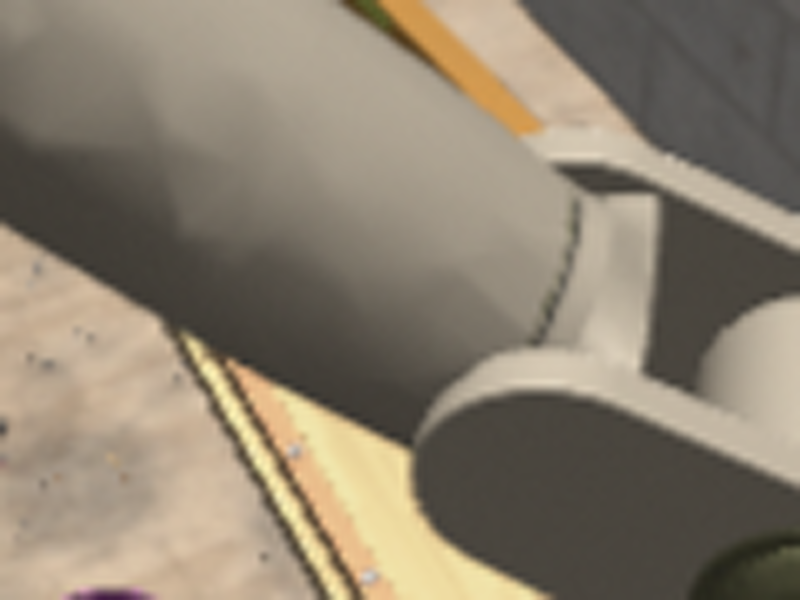

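Request:
{"api": "arm_command", "payload": {"rows": "0 -0.77 -0.76 0 0; 0 -0.77 -0.76 0 0; 0 -0.77 -0.76 0 0; 0 -0.77 -0.76 0 0; 0 -0.77 -0.76 0 0; 0 0 0 0 -8.27; 0 0 0 0 -8.27; 0 0 0 0 -8.26"}}

```text
t: 20.2
position: [0.468, -0.3491, 0.086]
tcp_rot: [-0.0, 0.565, 0.825, 0.0]
force: [0.2, 0.8, 0.0]
width: 0.0347
grip_force: 30.0
```

Request:
{"api": "arm_command", "payload": {"rows": "0 0 0 0.6 0; 0 0 0 0.6 0; 0 0 0 0.6 0; 0 0 0 0.4 0; 0 0 0 0.2 0; 0 0 0 0 0"}}

```text
t: 20.8
position: [0.4676, -0.3497, 0.0253]
tcp_rot: [-0.001, 0.568, 0.823, 0.0]
force: [-0.1, -0.2, -0.1]
width: 0.0349
grip_force: 30.0
```

```bash
python3 - <<'E'
from h import *
s=observe(); print(s["t"],s["position"],s["force"])
im=capture("scene")
save("s6.png",np.hstack([cv2.resize(im[100:190,260:350],(400,400),interpolation=cv2.INTER_CUBIC),cv2.resize(im[190:310,270:390],(400,400))]))
E
```

```text
20.8 [ 0.46763385 -0.34970066  0.02530057] [-0.06383085 -0.15052581 -0.07560451]
```

View pics/s6.png

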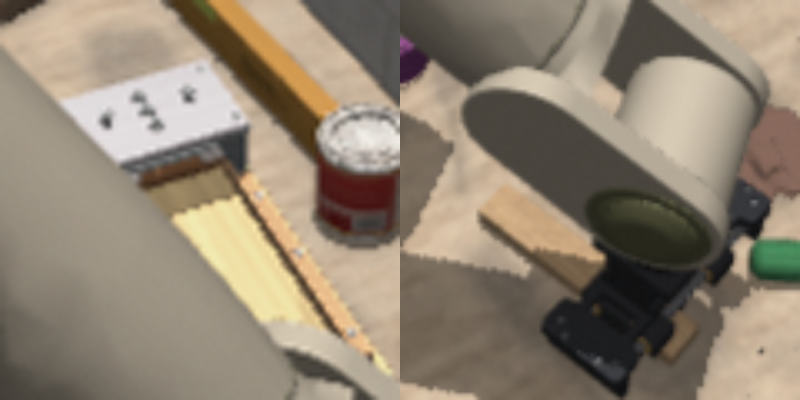

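The dowel shows under the bridge at (190,165), and the batten is just above bare bench. Lower the last 3 mm, release and lift.

Request:
{"api": "arm_command", "payload": {"rows": "0 0 0 0.06 0; 0 0 0 0.05 0; 0 0 0 0.03 0; 0 0 0 0 0"}}

```text
t: 21.25
position: [0.4678, -0.35, 0.0225]
tcp_rot: [0.0, 0.568, 0.823, -0.0]
force: [-0.7, -0.4, -0.3]
width: 0.0348
grip_force: 30.0
```

Request:
{"api": "arm_command", "payload": {"rows": "0.65 0 0 0 0; 0.65 0 0 0 0; 0.65 0 0 0 0; 0.65 0 0 0 0; 0.65 0 0 -0.3 0; 0.65 0 0 -0.8 0; 0.65 0 0 -1 0; 0.65 0 0 -1 0"}}

```text
t: 22.05
position: [0.4677, -0.3499, 0.1014]
tcp_rot: [0.0, 0.568, 0.823, -0.0]
force: [-0.5, -0.2, 0.2]
width: 0.0572
grip_force: 0.0
```

Request:
{"api": "arm_command", "payload": {"rows": "0.65 0 0 -1 0; 0.65 -1 -1 -1 0; 0.65 -1 -1 -1 0; 0.65 -1 -1 -1 0; 0.65 0 -1 0 0; 0.65 0 -1 0 0; 0.65 0 0 0 0"}}

```text
t: 22.75
position: [0.3755, -0.4655, 0.2007]
tcp_rot: [0.0, 0.569, 0.822, -0.0]
force: [-0.4, 1.1, 0.7]
width: 0.0574
grip_force: 0.0
```

```bash
python3 - <<'E'
from h import *
s=observe(); print(s["t"],s["position"],s["force"])
im=capture("top")
for n,z in(("batten",.018),("dowel",.04)):
    try: print(n,rect("top",n,z))
    except Exception as e: print(e)
im=capture("scene")
save("s7.png",np.hstack([cv2.resize(im[105:165,260:320],(400,400),interpolation=cv2.INTER_CUBIC),cv2.resize(im[190:310,270:390],(400,400))]))
E
```

```text
22.75 [ 0.37546512 -0.46550251  0.20065245] [-0.42275209  1.07041007  0.73564321]
batten (0.66, array([ 0.44428804, -0.28186161]), np.float64(110.9557989502985), array([ 37.25004196, 200.39544678]), array([ 0.44422314, -0.28136359]))
list index out of range
```

View pics/s7.png

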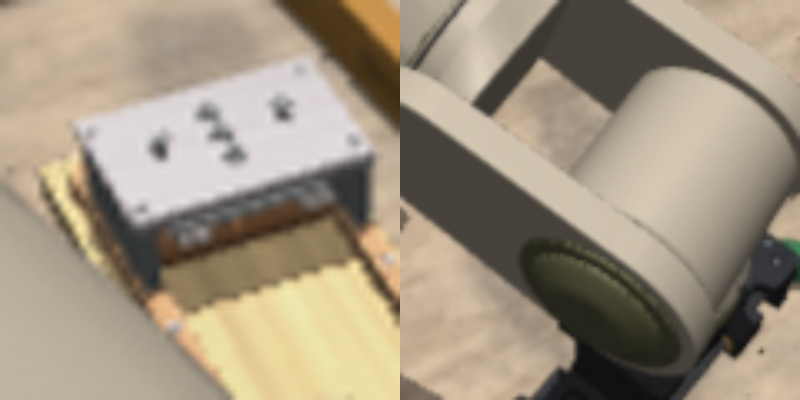

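The dowel lies square under the skis beneath the bridge, at (250,225). The batten is flat on the bench, measuring 37x200 mm at (0.444, -0.282), and the gripper is clear.

```bash
python3 -c "
from workcell import *
print(close_job())"
```

```text
the job is handed in; nothing more can be done
None
```

The dowel was rolled under the presser until it stopped dead, peaking at about 9 N against the stop's 12 N slip limit. The batten was then backed out and laid flat on the bench, and the job was handed in at about 23 s.

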